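Wedge the casting mould up to its mark and lock it

TASK

Lay the orange wedge on the bench and slide it, thin end first, under the free edge of the black casting mould until the mould's red pointer stands in the green band of the gauge, and leave the wedge there. Then take the yellow-handled key from the rack, put it in the blue lock, turn it gently back and forth to find the hidden slot so that its collar drops flush on the lock, and turn it anticlockwise until the steel dog has swung fully over the mould's edge. Leave the key in the lock, and leave the other things on the bench alone.

Things in the scene. Friction and masses are not known exactly. Their poses are not given: they have to be found in the camera images.
- fixture: Fixed levelling fixture; origin on the bench under the middle of the mould's free edge, z up. The mould lies from y=0 (free edge, x=-110 to +110 mm) to its hinge at y=+260 mm; its walls, up to 63 mm above the bench, begin at y=+60 mm; before them is a 6 mm flange. A rest pad 9 mm high lies under it at x=70 to 100, y=15 to 45 mm. Blue lock: 90 x 90 mm, 65 mm high, centred at x=+125, y=-55 mm.
- edge (a point): Bench point under the mould's free edge where the wedge should enter (fixture x=-50 mm, y=0); the wedge goes in along the fixture's +y. Fixture axes. The flange's underside here is 11 mm above the bench at the start and 24 mm when the mould is level; it rises 1.27 mm for each mm that the pointer rises.
- mould (a joint): Tilt of the hinged black mould, rad: 0 = level, -0.05 = its free edge lying at its lowest. Mass 0.9 kg: it falls back unless the wedge carries it.
- pointer (a point): Tip of the mould's red pointer, a 5 mm thick tab at its +x side, 205 mm from the hinge; centre of the tab's end face.
- mark (a point): Middle of the 6 mm high green band on the small white gauge plate beside the pointer (the plate's height differs from time to time). The pointer is right when its tip is at this height.
- wedge: Orange wedge, 180 mm long, 45 mm wide, 0.15 to 0.35 kg; origin on its underside at the middle of the thin end, which is 4 mm high; the body runs along its own -x to the thick end, 36 mm high, with an even slope (0.178 mm per mm). z up. It holds by friction where it is left.
- key: Key with yellow T handle, 95 mm high, about 0.2 kg; origin at the lower tip of its blade, z up the stem. Flat blade 26 mm (own x) by 6 mm (own y), 45 mm long; above it a collar of 60 mm diameter (z=45 to 53 mm); stem 16 mm diameter; handle bar 80 mm along own x, 14 mm thick (own y), z=77 to 95 mm. It stands upright in a rack hole, its collar on the rack's top; a half turn looks the same.
- key_bar (a point): Centre of the key's handle bar, 86 mm above the blade's tip.
- lock_mouth (a point): Centre of the lock's round mouth (31 mm wide, chamfered), on its top face 65 mm above the bench. The blade enters freely and rests on a turning core 31 to 32 mm down (collar 13 to 14 mm proud). Pressed lightly (5 N) within 0.25 rad of the core's hidden slot (29 by 9.4 mm, 3 mm chamfer) it dips 1 to 4 mm; within about 0.1 rad it goes 14 mm deeper, till the collar is flush on the lock.
- lock_index (a point): Outer end, 40 mm from the mouth's centre, of the white index line across the lock's top. The line points 0.5 rad clockwise (from above) of the fixture's x axis. The hidden slot (and so the key's blade and handle bar) lies somewhere within 0.55 rad either side of this line.
- dog (a joint): Steel dog with yellow tip, an arm of 87 mm turning about the lock's axis, rad anticlockwise from above: 0 to 0.1 at the start, end stop at 1.0 (along fixture +y, over the mould's edge). The key turns it when home in its slot (0.1 N m; 0.13 rad of play between blade and slot; at the end stop a clutch slips at 0.4 N m). Where the dog stands does not tell where the slot is.
- rack: Fixed wooden block 230 x 75 mm, 55 mm high, with two holes 120 mm apart along its x, for the two T-handled keys; origin under its centre.
- hex_key: The other T-handled key (red handle, round shaft), same outer size, in the other rack hole; leave alone.
- mallet: Rubber mallet lying flat, head 60 mm diameter by 110 mm, handle 240 mm along own -x; origin on the bench under the head; leave alone.
- jar: Upright jar, 72 mm diameter, 100 mm high; origin under its centre; leave alone.
- offcut: Strip of light wood 140 (own x) x 38 x 19 mm, lying beside the wedge; origin under its centre; leave alone.
- tape: Yellow tape measure, 70 x 35 mm, 60 mm high; origin under its centre; leave alone.
- level: Aluminium spirit level 200 (own x) x 22 mm, 45 mm high; origin under its centre; leave alone.

How it is judged:
By the outcome, as a careful person would: the job done as asked, in the order asked, and still so for the second after the job is handed in, with the robot touching nothing.
It also fails if it takes over 72 s, if anything falls off the work surface, if the arm or the gripper's body presses on something with over 40 N, if the wrist force passes 120 N, or if a joint passes its speed limit or range.

ROBOT

A 6-joint arm with a two-finger parallel gripper is mounted at the origin on the work surface. World frame = base frame: x ahead of the robot, y to its left, z up, the work surface at z = 0. Lengths are in m, angles in rad, forces in N, time in s.
With the tool pointing down it reaches from about 0.25 to 0.775 m from the base axis. Payload 4 kg.
Tool frame: the origin (TCP) lies between the finger pads; the fingertips stand 14 mm ahead of it and the grasp point (between the pads) lies 5 mm behind it (tip_reach is the distance from the TCP to the fingertips, in m); z points along the fingers, y is the line along which they close (so a half turn about z gives the same grasp; the last joint's range is limited). The gripper opens to 94 mm and grips with 3 to 60 N. Pads are 16 mm wide; open, the fingers measure 119 mm over their backs; the gripper's body (75 mm by 177 mm) begins 78 mm behind the grasp point.
Start: joints at [-1.426, 0.087, 1.371, -0, 1.684, -0.103], TCP at [0.135, -0.533, 0.22] pointing down, gripper open.
Joint ranges: [-3.1, 3.1], [-0.76, 2.03], [0.27, 2.55], [-1.08, 4.22], [0.17, 2.65], [-2.57, 2.57]. Speed limits (rad/s): [2.79, 2.79, 3.14, 3.14, 3.14, 3.14].

INTERFACE

Orientations are given as [roll, pitch, yaw] about the fixed x, y, z axes, in that order (R = Rz(yaw) Ry(pitch) Rx(roll)).
In Python, from bench import * gives the robot as it stands. The module is installed in compiled form; this text tells all that it offers.
- The arm moves only by the tool servo_tool, never from a script. Its argument "targets" is a list of rows, each a list of 4 numbers: the shift along the tool's x, y, z in cm, then the turn about the tool's z in degrees. A call has 1 to 8 rows; each row is the pose to reach, as a shift and turn from the pose commanded when the call began, along the tool's axes at that moment; what a row does not reach only later rows make up. A row lasts 1/8 s, in which the tool goes at most 62.5 mm and 10.7 degrees, less where a joint would pass 70% of its speed; a pose out of reach is approached as far as the arm can. A call with a gripper value outside its range is refused whole. "claw" is the closure in counts, from 0 (fully open) to 255 (shut), set as the call begins (left out, the last holds). The fingers move at their own pace and stop on an object; the grip force is fixed at half the most. Time passes only in rows, so rows that repeat a pose let the fingers close. It gives the time, the measured TCP pose, the force, the opening and the grip force at its end, in the units of the state.
- get_obs(): the state, without advancing time (a new reading comes with each control period).
- snapshot(name): name is "scene" or "top"; returns the picture (400x640x3 uint8, blue, green, red); there is no depth.
- camera_model(name): a dict with "camera_matrix" (3x3 intrinsics, pixels), "k1" (the pictures are not rectified: a ray, as slopes to the right and down, at radius r is drawn at 1 + k1 r^2 times it, then the intrinsics apply), "camera_from_world" (4x4, takes a point from world to camera coordinates). Camera axes: x right, y up, looking along -z (the intrinsics and any distortion apply to the point x, -y, -z); pixel columns grow to the right and rows downward; lengths in m; the calibration is good to about 2 mm. A picture is of the moment at which its call begins. camera_model takes no time and is no camera call.
- close_job(): hands the job in; it is judged then, once.
The state is a dict: "time": time; "joint_positions": joint angles; "qvel": joint speeds; "joint_torque": joint torques, N m; "tool_pos": TCP position; "ee_rot": TCP orientation; "wrist_force": force on the tool from outside, world axes, zero at the start; "wrist_torque": the same for the moment, N m; "width": finger opening in m; "finger_force": force on a finger pad.
Only numpy, scipy, OpenCV 4.12 (cv2) and the standard library are available. Lean on these libraries where they do the work, as an engineer would, in place of code of your own. Each camera call takes 0.05 s, during which the arm holds its last target. There are 200 camera calls.

## Working session

There is one attempt and no reset: what is moved stays moved. The work goes in short steps, Python scripts to look and compute and a tool call to move; the robot and the scene stay as the last step left them, time stands still between calls to the robot, and variables do not carry over. Pictures are saved under pics/ and viewed, at most 10 in all, crops included, and the job is handed in when it is done.

Besides the shell and the picture viewer there is one more tool, called after "Emit:" as name(argument=value, ...), one argument or row to a line, values as JSON. servo_tool: Moves the arm, as the interface text tells. Its arguments: {"type":"object","properties":{"targets":{"type":"array"},"claw":{"type":"number"}},"required":["targets"]}

```bash
mkdir -p pics
cat > h.py <<'E'
from bench import *
import numpy as np, cv2
def px(name,P):
    m=camera_model(name);T=np.array(m["camera_from_world"]);K=np.array(m["camera_matrix"])
    P=np.atleast_2d(P);c=P@T[:3,:3].T+T[:3,3];s=np.c_[c[:,0],-c[:,1]]/-c[:,2:]
    s=s*(1+m["k1"]*(s**2).sum(1,keepdims=True));return s@K[:2,:2].T+K[:2,2]
def ray(name,uv):
    m=camera_model(name);T=np.array(m["camera_from_world"]);K=np.array(m["camera_matrix"])
    d=(np.array(uv,float)-K[:2,2])/[K[0,0],K[1,1]];s=d.copy()
    for _ in range(20): s=d/(1+m["k1"]*(s@s))
    R=T[:3,:3];return -R.T@T[:3,3],R.T@np.array([s[0],-s[1],-1])
def atz(name,uv,z):
    o,d=ray(name,uv);return (o+d*(z-o[2])/d[2])[:2]
def snap(name,f,crop=None,k=1):
    im=snapshot(name)
    cv2.imwrite('pics/raw_'+f,im)
    if crop: x0,y0,x1,y1=crop;im=im[y0:y1,x0:x1]
    im=cv2.resize(im,None,fx=k,fy=k,interpolation=cv2.INTER_CUBIC);cv2.imwrite('pics/'+f,im)
def tri(a,b):
    (o1,d1),(o2,d2)=ray("scene",a),ray("top",b)
    A=np.c_[d1,-d2];t=np.linalg.lstsq(A,o2-o1,rcond=None)[0]
    p,q=o1+t[0]*d1,o2+t[1]*d2;return (p+q)/2,np.linalg.norm(p-q)
E
python3 - <<'E'
from h import *
np.set_printoptions(precision=3,suppress=True)
snap("scene","s0.png",k=1.25);snap("top","t0.png",k=1.25)
for n in("scene","top"):
    m=camera_model(n);print(m["camera_matrix"],m["k1"],ray(n,(320,200)))
o=get_obs();print(o)
E
```

```text
[[512.171   0.    317.776]
 [  0.    512.171 192.643]
 [  0.      0.      1.   ]] -0.11394320553670526 (array([ 1.629, -0.824,  1.069]), array([-0.608,  0.498, -0.619]))
[[473.315   0.    318.028]
 [  0.    473.315 206.459]
 [  0.      0.      1.   ]] -0.12892391418653157 (array([ 0.436, -0.009,  1.431]), array([ 0.154,  0.017, -0.988]))
{'time': 0.1, 'joint_positions': array([-1.426,  0.088,  1.372, -0.   ,  1.684, -0.103]), 'qvel': array([-0.   , -0.002, -0.004, -0.001,  0.002, -0.001]), 'joint_torque': array([  0.002, -34.125, -30.33 ,   0.072,   0.03 ,  -0.   ]), 'tool_pos': array([ 0.135, -0.533,  0.218]), 'ee_rot': array([-3.14 , -0.   ,  0.248]), 'wrist_force': array([ 0.1  ,  0.034, -0.004]), 'wrist_torque': array([ 0.01 ,  0.013, -0.042]), 'finger_force': 0.0, 'width': 0.09412506494884508}
```

View pics/s0.png

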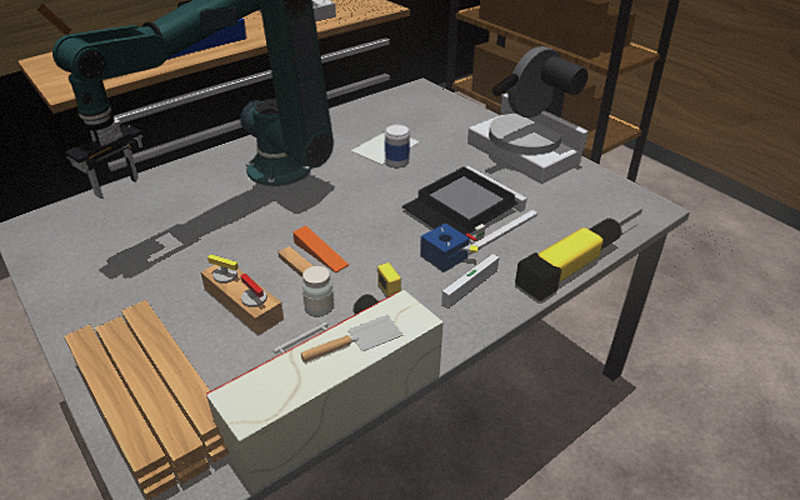

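View pics/t0.png

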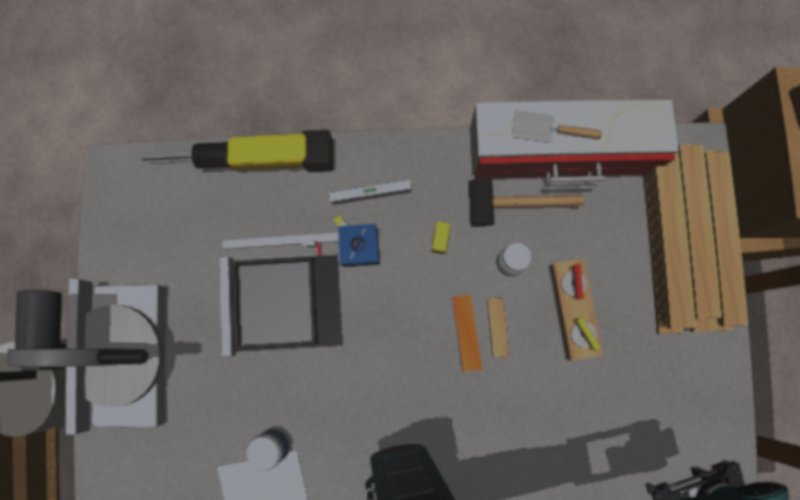

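Run:
```python
from h import *
s=cv2.imread('pics/raw_s0.png');t=cv2.imread('pics/raw_t0.png')
R=lambda im,x0,y0,x1,y1,k:cv2.convertScaleAbs(cv2.resize(im[y0:y1,x0:x1],None,fx=k,fy=k,interpolation=cv2.INTER_CUBIC),alpha=1.6)
cv2.imwrite('pics/A.png',R(t,175,165,315,285,5))
B=np.vstack([R(s,315,125,435,215,6.0)[:, :]]);cv2.imwrite('pics/B.png',B)
cv2.imwrite('pics/C.png',np.hstack([R(s,155,175,285,270,3.2)[:300],R(t,355,195,485,290,3)[:285].copy() if 0 else R(t,355,195,480,289,3.2)[:300]]))
```

```text
(no output)
```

View pics/A.png

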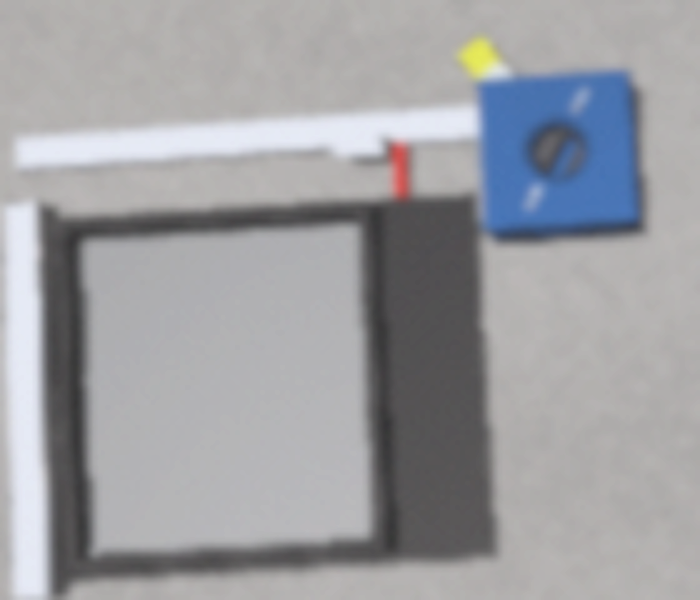

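View pics/B.png

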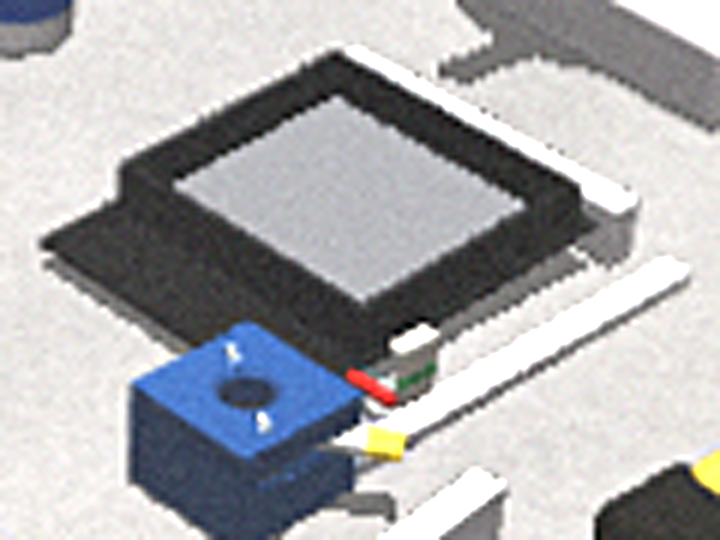

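View pics/C.png

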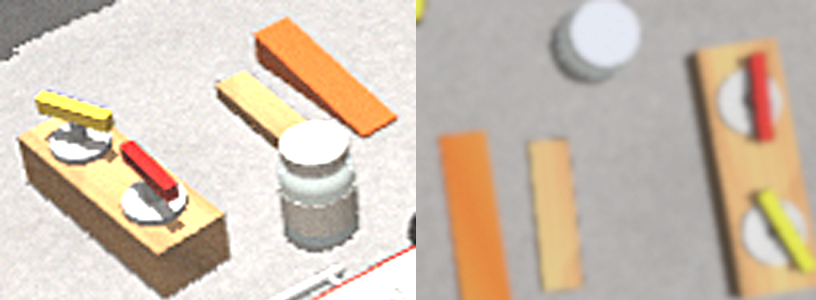

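Run:
```python
from h import *
from scipy.optimize import least_squares as LS
np.set_printoptions(precision=4,suppress=True)
s=cv2.imread('pics/raw_s0.png');t=cv2.imread('pics/raw_t0.png')
a=lambda l:np.array([[175+(u+.5)/5-.5,165+(v+.5)/5-.5] for u,v in l])
b=lambda l:np.array([[315+(u+.5)/6-.5,125+(v+.5)/6-.5] for u,v in l])
f=lambda p,P:np.c_[P[:,:2]@np.array([[np.cos(p[2]),np.sin(p[2])],[-np.sin(p[2]),np.cos(p[2])]])+p[:2],P[:,2]]
L=np.array([[.17,-.01,.065],[.17,-.1,.065],[.08,-.1,.065],[.08,-.01,.065],[.125,-.055,.065]])
F=np.array([[.11,0,.017],[-.11,0,.017]])
PT=np.r_[L,F];UT=a([(482,80),(630,72),(640,225),(490,235),(556,152),(475,198),(492,552)])
PS=np.r_[L[[2,3,4]],L[[0,1]],F[1:]];US=b([(130,383),(248,322),(246,392),(362,395),(245,458),(42,245)])
r=LS(lambda p:np.r_[(px("top",f(p,PT))-UT).ravel(),(px("scene",f(p,PS))-US).ravel()],[.5,.1,0])
print("fix",r.x,r.fun.round(1)); p=r.x
print("edge",f(p,np.array([[-.05,0,0]])),"mouth",f(p,L[4:]))
def mask(im,lo,hi,roi):
    h=cv2.inRange(cv2.cvtColor(im,cv2.COLOR_BGR2HSV),lo,hi);m=np.zeros_like(h);x0,y0,x1,y1=roi;m[y0:y1,x0:x1]=h[y0:y1,x0:x1];return m
for nm,im,roi in(("top",t,(350,225,395,310)),("scene",s,(230,175,285,225))):
    m=mask(im,(5,170,60),(14,255,255),roi);q=cv2.minAreaRect(cv2.findNonZero(m));bp=cv2.boxPoints(q)
    print(nm,"wedge",q,bp.tolist(),[atz(nm,u,.02) for u in bp])
m=mask(t,(24,150,50),(36,255,255),(445,245,490,290));q=cv2.minAreaRect(cv2.findNonZero(m));bp=cv2.boxPoints(q)
print("key top",q,[atz("top",u,.095) for u in bp],atz("top",q[0],.095))
m=mask(s,(22,150,60),(36,255,255),(160,200,195,220));q2=cv2.minAreaRect(cv2.findNonZero(m))
print("key scene",q2,[atz("scene",u,.09) for u in cv2.boxPoints(q2)],tri(q2[0],q[0]))
```

```text
fix [0.5417 0.1633 0.0273] [-0.4 -0.1  0.4 -0.4 -0.1 -0.8 -0.8 -1.   0.6 -0.4  0.5 -1.1  0.3  1.2
 -0.3 -0.6 -0.1 -0.8 -0.2 -1.1  0.  -0.6 -0.4 -0.  -0.4 -1.5]
edge [[0.4917 0.162  0.    ]] mouth [[0.6681 0.1118 0.065 ]]
top wedge ((373.2298583984375, 266.13592529296875), (57.928443908691406, 11.643616676330566), 79.99201965332031) [[362.46307373046875, 238.6241912841797], [373.92950439453125, 236.60069274902344], [383.99664306640625, 293.64764404296875], [372.53021240234375, 295.671142578125]] [array([ 0.5353, -0.1085]), array([ 0.5402, -0.143 ]), array([ 0.3709, -0.1657]), array([ 0.3661, -0.1317])]
scene wedge ((256.3924560546875, 198.92642211914062), (40.174903869628906, 38.02486801147461), 79.3803482055664) [[234.00376892089844, 182.68679809570312], [271.37738037109375, 175.67926025390625], [278.7811279296875, 215.16604614257812], [241.40753173828125, 222.173583984375]] [array([ 0.337 , -0.1523]), array([ 0.3834, -0.0268]), array([ 0.5768, -0.1319]), array([ 0.5319, -0.244 ])]
key top ((470.2940979003906, 266.8235168457031), (27.096776962280273, 4.115966796875), 59.03623962402344) [array([ 0.4706, -0.3819]), array([ 0.4761, -0.3924]), array([ 0.4093, -0.4285]), array([ 0.4038, -0.4179])] [ 0.4399 -0.4052]
key scene ((178.01593017578125, 209.4458465576172), (23.645538330078125, 6.489825248718262), 16.389541625976562) [array([ 0.4102, -0.4325]), array([ 0.3856, -0.4146]), array([ 0.459 , -0.3741]), array([ 0.4821, -0.3923])] (array([ 0.44  , -0.4052,  0.0944]), np.float64(0.00025213946828584214))
```

```bash
cat >> h.py <<'E'
def to(x,y,z,yaw,n=None):
    "shift (cm, deg) in tool axes from the measured pose to a world TCP pose, tool down"
    from scipy.spatial.transform import Rotation as Ro
    o=get_obs();R=Ro.from_euler('xyz',o["ee_rot"]).as_matrix()
    d=R.T@(np.array([x,y,z])-o["tool_pos"])*100;w=(yaw-o["ee_rot"][2]+np.pi)%(2*np.pi)-np.pi
    print("to",d.round(2),"turn",round(-np.degrees(w),1),"dist",np.linalg.norm(d).round(1))
E
python3 -c "
from h import *
to(.383,-.1465,.12,.134)
for u in [(397.6,284.8),(405.6,284.8)]: print(atz('top',u,.019))"
```

```text
to [ 33.53 -31.34   9.91] turn 6.5 dist 47.0
[ 0.39536709 -0.20711917]
[ 0.39452376 -0.23082725]
```

Emit:
servo_tool(
  targets=[
    [4.2,-3.9,1.2,1],
    [8.4,-7.8,2.5,2],
    [12.6,-11.7,3.7,3],
    [16.8,-15.6,5,4],
    [21,-19.5,6.2,5],
    [25,-23.5,7.4,6],
    [29.3,-27.4,8.6,6.5],
    [33.5,-31.3,9.5,6.5],
  ],
  claw=75,
)

```text
time: 1.1
tool_pos: [0.3832, -0.1457, 0.1237]
ee_rot: [-3.142, 0.0, 0.134]
wrist_force: [1.2, 0.8, -0.6]
width: 0.0664
finger_force: 0.0
```

```bash
python3 -c "
from h import *
snap('top','w1.png',(340,200,440,320),5)
to(.383,-.1465,.018,.134);print(get_obs()['width'])"
```

```text
to [-0.36  0.75 10.44] turn 0.4 dist 10.5
0.06619010779307505
```

View pics/w1.png

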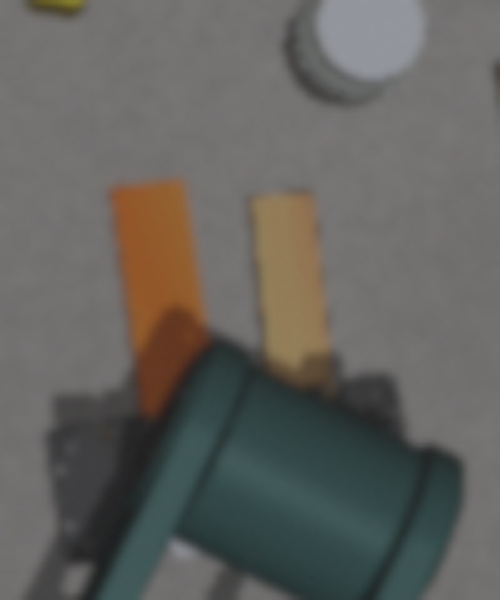

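Emit:
servo_tool(
  targets=[
    [-0.2,0.4,2,0],
    [-0.2,0.4,4,0],
    [-0.2,0.4,6,0],
    [-0.2,0.4,6,0],
    [-0.2,0.4,6,0],
  ],
)

```text
time: 1.78
tool_pos: [0.3817, -0.1522, 0.0651]
ee_rot: [3.141, -0.001, 0.134]
wrist_force: [-0.2, -0.1, -0.0]
width: 0.0662
finger_force: 0.0
```

```bash
python3 -c "
from h import *
to(.383,-.1465,.018,.134)
for u in [(112,187),(185,180)]: print(atz('top',(340+(u[0]+.5)/5-.5,200+(u[1]+.5)/5-.5),.004))"
```

```text
to [ 0.21 -0.55  4.71] turn 0.0 dist 4.7
[ 0.54134918 -0.10845218]
[ 0.54415667 -0.15267034]
```

Emit:
servo_tool(
  targets=[
    [0.1,0,2,0],
    [0.1,0,4,0],
    [0.1,0,4.6,0],
    [0.1,0,4.6,0],
  ],
)

```text
time: 2.28
tool_pos: [0.3827, -0.152, 0.019]
ee_rot: [3.141, -0.001, 0.134]
wrist_force: [0.8, 0.1, 0.6]
width: 0.0665
finger_force: 0.0
```

Emit:
servo_tool(
  targets=[
    [0,0,0,0],
    [0,0,0,0],
    [0,0,0,0],
    [0,0,0,0],
    [0,0,0,0],
  ],
  claw=255,
)

```text
time: 2.9
tool_pos: [0.3827, -0.1515, 0.0191]
ee_rot: [-3.141, -0.001, 0.134]
wrist_force: [-1.9, 2.6, 4.6]
width: 0.0451
finger_force: 29.8
```

```bash
python3 -c "
from h import *
to(.45,-.06,.018,.8);to(.49,-.035,.018,1.598);print(get_obs()['wrist_force'])"
```

```text
to [ 7.9  -8.17  0.11] turn -38.1 dist 11.4
to [ 12.2  -10.11   0.12] turn -83.9 dist 15.8
[-1.9319451   2.64907672  4.64381947]
```

Emit:
servo_tool(
  targets=[
    [1,-2.5,-0.1,-10],
    [3,-4.5,-0.1,-20],
    [5,-6,-0.1,-30],
    [7,-7.5,-0.1,-40],
    [9,-8.5,-0.1,-50],
    [11,-9.5,-0.1,-60],
    [12.9,-10,-0.1,-70],
    [12.9,-10,-0.1,-80],
  ],
)

```text
time: 3.9
tool_pos: [0.4984, -0.0353, 0.0191]
ee_rot: [3.14, 0.001, 1.537]
wrist_force: [1.8, 0.8, -0.0]
width: 0.0449
finger_force: 29.8
```

Emit:
servo_tool(
  targets=[
    [0,0,0,-3.9],
    [0,0,0,-3.9],
    [0,0,0,-3.9],
  ],
)

```text
time: 4.28
tool_pos: [0.4969, -0.0356, 0.0191]
ee_rot: [-3.142, 0.001, 1.597]
wrist_force: [0.3, -0.5, -1.5]
width: 0.0445
finger_force: 29.8
```

```bash
python3 -c "
from h import *
to(.497,-.035,.018,1.598);print(get_obs()['wrist_force'])
t=snapshot('top');s=snapshot('scene');cv2.imwrite('pics/t2.png',t);cv2.imwrite('pics/s2.png',s)
R=lambda im,x0,y0,x1,y1,k:cv2.convertScaleAbs(cv2.resize(im[y0:y1,x0:x1],None,fx=k,fy=k,interpolation=cv2.INTER_CUBIC),alpha=1.5)
cv2.imwrite('pics/D.png',np.vstack([R(t,220,190,380,290,5)[:300] if 0 else R(t,220,230,380,290,5),R(s,365,165,405,200,7.0)[:245,:280].repeat(1,0) if 0 else cv2.copyMakeBorder(R(s,360,165,410,200,8),0,0,0,400,cv2.BORDER_CONSTANT)]))
"
```

```text
to [0.06 0.02 0.11] turn -0.0 dist 0.1
[ 0.33714678 -0.45923755 -1.49545913]
```

View pics/D.png

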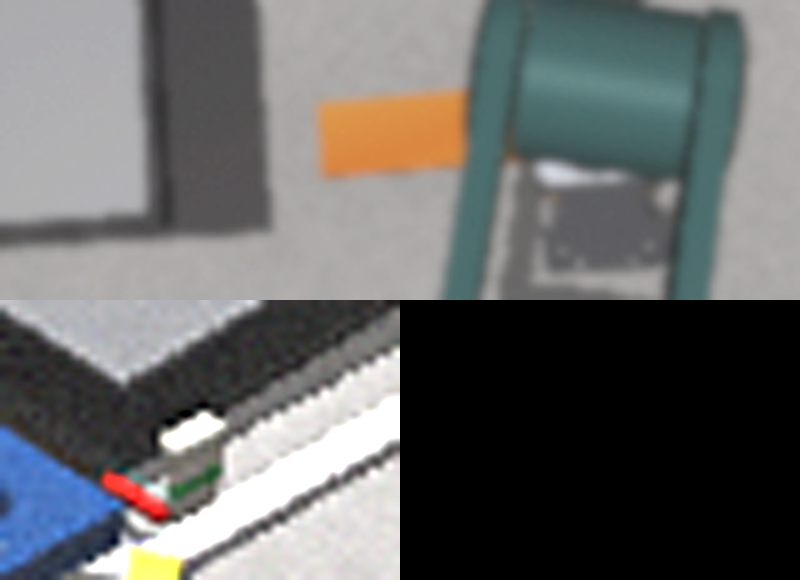

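```bash
cat >> h.py <<'E'
FX=np.array([.5417,.1633,.0273])
def tofix(P):
    c,s=np.cos(FX[2]),np.sin(FX[2]);d=np.array(P[:2])-FX[:2];return np.array([c*d[0]+s*d[1],-s*d[0]+c*d[1],*P[2:]])
E
python3 - <<'E'
from h import *
np.set_printoptions(precision=4,suppress=True)
a=lambda u,v:(175+(u+.5)/5-.5,165+(v+.5)/5-.5)
d=lambda u,v:(360+(u+.5)/8-.5,165+(v-300+.5)/8-.5)
r=lambda n,P,e:print(n,tofix(P),e)
r("tip",*tri(d(165,511),a(400,143)))
r("tipbase",*tri(d(108,478),a(402,199)))
r("pl far",*tri(d(210,411),a(330,157)));r("pl near",*tri(d(160,436),a(387,157)))
for z in(.03,.04,.05,.06): print(z,[tofix(atz("scene",d(*u),z)) for u in((172,452),(225,426),(160,436),(210,411))])
o,v=ray("scene",d(193,482))
for z in(.01,.02,.03,.04,.05): print(z,"mark",tofix(atz("scene",d(194,482),z)),"tip",tofix(atz("scene",d(165,511),z)))
E
```

```text
tip [0.1436 0.0464 0.0176] 0.0010355443110819228
tipbase [0.1094 0.0468 0.0154] 0.0009816753346314352
pl far [0.132  0.0838 0.0465] 0.0004639803737959685
pl near [0.1311 0.051  0.0477] 0.0037156834806021124
0.03 [array([0.1272, 0.0669]), array([0.1288, 0.0983]), array([0.1158, 0.0713]), array([0.1169, 0.1014])]
0.04 [array([0.1362, 0.0565]), array([0.1377, 0.0876]), array([0.1249, 0.0609]), array([0.126 , 0.0906])]
0.05 [array([0.1452, 0.0461]), array([0.1467, 0.0769]), array([0.134 , 0.0504]), array([0.135 , 0.0799])]
0.06 [array([0.1542, 0.0356]), array([0.1557, 0.0661]), array([0.143 , 0.0399]), array([0.1441, 0.0691])]
0.01 mark [0.1307 0.0793] tip [0.1372 0.0546]
0.02 mark [0.1395 0.0689] tip [0.1459 0.0445]
0.03 mark [0.1483 0.0586] tip [0.1546 0.0344]
0.04 mark [0.157  0.0482] tip [0.1633 0.0243]
0.05 mark [0.1658 0.0379] tip [0.172  0.0142]
```

Emit:
servo_tool(
  targets=[
    [1.5,0,0,0],
    [3,0,0,0],
    [4.3,0,0,0],
    [5.5,0,0,0],
    [6.7,0,0,0],
    [7.8,0,0,0],
    [8.9,0,0,0],
    [10,0,0,0],
  ],
)

```text
time: 5.38
tool_pos: [0.4941, 0.0634, 0.0194]
ee_rot: [-3.141, 0.004, 1.598]
wrist_force: [0.1, -5.7, -2.5]
width: 0.0449
finger_force: 29.8
```

Emit:
servo_tool(
  targets=[
    [0.6,0,0,0],
    [1.1,0,0,0],
    [1.1,0,0,0],
  ],
)

```text
time: 5.75
tool_pos: [0.4936, 0.0753, 0.0192]
ee_rot: [-3.141, 0.001, 1.599]
wrist_force: [0.4, -3.8, -2.6]
width: 0.0453
finger_force: 29.8
```

Run:
```python
from h import *
np.set_printoptions(precision=4,suppress=True)
print(tofix([*atz("top",(220+321/5-.5,230+140/5-.5),.004),.004]))
o=get_obs();print(tofix(o["tool_pos"]),o["wrist_force"],o["ee_rot"][2])
t=snapshot('top');s=snapshot('scene');cv2.imwrite('pics/t3.png',t);cv2.imwrite('pics/s3.png',s)
R=lambda im,x0,y0,x1,y1,k:cv2.convertScaleAbs(cv2.resize(im[y0:y1,x0:x1],None,fx=k,fy=k,interpolation=cv2.INTER_CUBIC),alpha=1.5)
cv2.imwrite('pics/E.png',np.vstack([R(s,360,165,410,200,16)[:420],R(t,215,233,375,265,5)]))
```

```text
[-0.0559 -0.0325  0.004 ]
[-0.0505 -0.0867  0.0192] [ 0.4306 -3.7691 -2.6462] 1.5988668122579823
```

View pics/E.png

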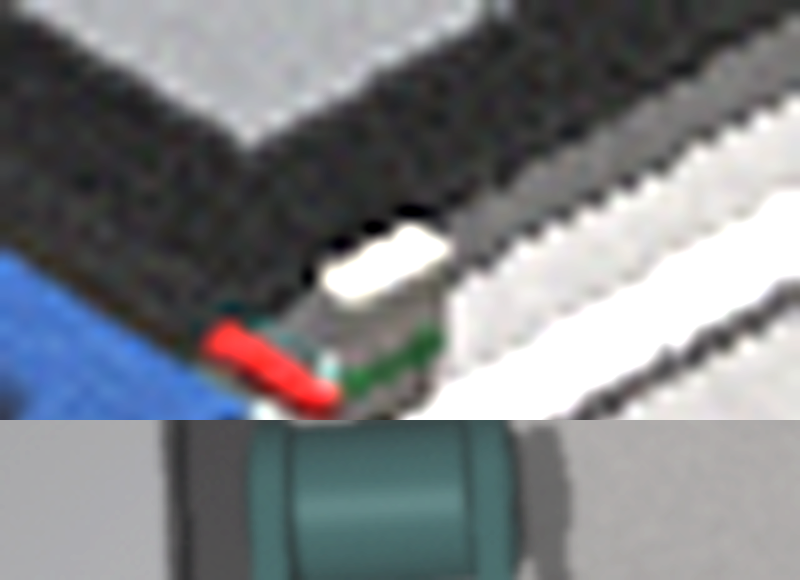

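```bash
cat > fit.py <<'E'
from h import *
from scipy.optimize import least_squares as LS
from scipy.spatial import ConvexHull
np.set_printoptions(precision=4,suppress=True)
def tow(P):
    P=np.array(P);c,s=np.cos(FX[2]),np.sin(FX[2]);return np.c_[c*P[:,0]-s*P[:,1]+FX[0],s*P[:,0]+c*P[:,1]+FX[1],P[:,2]]
def box(a):return np.array([[x,y,z] for x in a[:2] for y in a[2:4] for z in a[4:6]])
def ren(n,a,roi,k=16):
    p=px(n,tow(box(a)));x0,y0,x1,y1=roi;p=p[ConvexHull(p+1e-6*np.random.RandomState(0).rand(8,2)).vertices]
    m=np.zeros(((y1-y0)*k,(x1-x0)*k),np.uint8);cv2.fillPoly(m,[np.round(((p-[x0,y0]+.5)*k-.5)*16).astype(int)],255,shift=4)
    return cv2.GaussianBlur(cv2.resize(m,(x1-x0,y1-y0),interpolation=cv2.INTER_AREA)/255.,(0,0),.5)
def chan(im,roi,c):
    x0,y0,x1,y1=roi;b=im[y0:y1,x0:x1].astype(float);o=[i for i in range(3) if i!=c]
    return np.clip(b[...,c]-np.maximum(b[...,o[0]],b[...,o[1]]),0,None)
if __name__=="__main__":
    s=[cv2.imread('pics/raw_s0.png'),cv2.imread('pics/s3.png')];t=cv2.imread('pics/raw_t0.png')
    ct=chan(t,(245,185,265,215),2);print(ct.max(),"top red centroid",(ct*np.arange(20)).sum()/ct.sum()+245, ct.sum(0).round(0), ct.sum(1).round(0))
    for im in s:
        g=chan(im,(374,180,392,196),1);r=chan(im,(368,180,388,196),2)
        print("green",g.round(0).astype(int)[3:14].tolist());print("red",r.round(0).astype(int)[3:15].tolist())
E
python3 fit.py
```

```text
75.0 top red centroid 254.57353457353457 [ 17.  13.  15.  14.  15.  16.  18. 123. 412. 730. 765. 451. 129.  31.
  15.  16.  18.  18.  18.  15.] [ 22.   2.   0.   0.   0.   0.   0.   1.  78. 200. 262. 270. 260. 254.
 254. 261. 263. 250. 222. 146.  60.  12.   5.   6.   3.   5.   2.   2.
   5.   4.]
green [[0, 0, 0, 1, 0, 1, 0, 0, 0, 0, 0, 0, 0, 0, 0, 0, 0, 0], [0, 3, 0, 1, 0, 1, 0, 0, 0, 0, 0, 0, 0, 0, 0, 0, 0, 0], [0, 0, 0, 0, 2, 0, 0, 0, 0, 0, 0, 0, 22, 10, 0, 0, 0, 0], [0, 0, 0, 0, 0, 0, 0, 0, 0, 0, 0, 10, 24, 19, 0, 0, 0, 0], [0, 0, 0, 1, 0, 0, 0, 0, 0, 10, 18, 20, 18, 3, 0, 0, 0, 0], [0, 0, 0, 0, 1, 2, 7, 17, 34, 27, 19, 0, 0, 0, 0, 0, 0, 0], [0, 0, 0, 0, 0, 0, 5, 14, 23, 1, 0, 0, 0, 0, 0, 0, 0, 0], [0, 0, 0, 0, 0, 0, 0, 1, 4, 0, 0, 0, 0, 0, 0, 0, 0, 0], [0, 0, 0, 0, 0, 0, 0, 0, 0, 0, 0, 0, 0, 0, 0, 0, 0, 0], [0, 0, 0, 0, 0, 0, 0, 0, 0, 0, 0, 0, 0, 0, 0, 0, 0, 0], [0, 0, 1, 4, 0, 1, 1, 0, 0, 0, 0, 0, 0, 0, 0, 0, 0, 0]]
red [[1, 0, 0, 1, 0, 0, 0, 0, 0, 0, 3, 0, 3, 1, 5, 0, 2, 5, 1, 4], [3, 0, 0, 1, 0, 0, 0, 0, 3, 0, 0, 0, 0, 1, 0, 2, 0, 6, 3, 6], [4, 0, 0, 3, 0, 0, 0, 0, 0, 2, 0, 0
[... 1360 characters left out ...]
, 0, 1, 1, 0, 2, 0, 1, 4, 3, 5], [2, 5, 3, 1, 0, 56, 112, 13, 0, 0, 0, 1, 0, 1, 1, 6, 3, 5, 0, 0], [0, 0, 5, 0, 27, 132, 173, 165, 90, 0, 0, 0, 0, 5, 3, 3, 4, 0, 0, 0], [0, 0, 0, 0, 10, 50, 84, 141, 168, 129, 41, 0, 0, 4, 8, 0, 0, 0, 0, 2], [0, 0, 0, 0, 0, 0, 20, 46, 107, 165, 169, 60, 0, 0, 0, 0, 0, 1, 2, 7], [0, 0, 0, 0, 0, 0, 0, 5, 37, 82, 139, 165, 141, 12, 0, 0, 1, 5, 5, 5], [0, 0, 0, 0, 0, 0, 0, 0, 0, 18, 49, 92, 71, 19, 0, 1, 2, 2, 0, 5], [0, 0, 0, 0, 0, 0, 0, 0, 0, 0, 12, 32, 34, 6, 4, 0, 5, 1, 3, 2], [0, 0, 0, 0, 0, 0, 0, 0, 2, 0, 0, 0, 2, 0, 4, 0, 2, 1, 3, 0], [0, 0, 0, 0, 0, 0, 0, 0, 2, 1, 1, 0, 1, 0, 1, 4, 0, 0, 0, 0], [0, 0, 0, 0, 0, 0, 0, 0, 0, 0, 0, 0, 1, 0, 0, 0, 0, 1, 2, 1]]
```

```bash
cat > fit2.py <<'E'
from fit import *
def sat(im,roi,c):
    x0,y0,x1,y1=roi;b=im[y0:y1,x0:x1].astype(float);v=chan(im,roi,c);return np.where(v>9,np.clip(v/(b[...,c]+1)/(.75 if c==2 else .45),0,1),0)
t=cv2.imread('pics/raw_t0.png');RS=(374,180,388,198);RT=(246,188,264,206);RG=(376,180,394,196)
def red(im0,im1):
    D=[sat(im0,RS,2),sat(im1,RS,2),sat(t,RT,2)]
    def f(q):
        xt,yc,w,z0,z1=q;B=lambda z:[.10,xt,yc-w,yc+w,z-.0025,z+.0025]
        return np.r_[(ren("scene",B(z0),RS)-D[0]).ravel(),(ren("scene",B(z1),RS)-D[1]).ravel(),(ren("top",B(z0),RT)-D[2]).ravel()]
    r=LS(f,[.143,.047,.005,.0176,.023],diff_step=.02,x_scale=[.01]*5);print("red",r.x,r.cost);return r.x
def green(im):
    D=sat(im,RG,1);D/=D.max()
    for yc in(.062,.0655,.069):
        f=lambda q:(np.clip(q[3],.3,1.5)*ren("scene",[q[0]-.0005,q[0],yc-q[2],yc+q[2],q[1]-.003,q[1]+.003],RG)-D).ravel()
        r=LS(f,[.143,.024,.016,1],diff_step=.02,x_scale=[.01,.01,.01,1]);print("green yc",yc,r.x,r.cost)
if __name__=="__main__":
    a=cv2.imread('pics/raw_s0.png');red(a,cv2.imread('pics/s3.png'));green(a)
E
python3 fit2.py
```

```text
red [0.1431 0.0474 0.0037 0.0147 0.0201] 2.078860442718585
green yc 0.062 [0.1456 0.0263 0.0146 1.1618] 0.4076815024150354
green yc 0.0655 [0.1428 0.0231 0.0148 1.1801] 0.38862384771970526
green yc 0.069 [0.1401 0.0201 0.0152 1.0997] 0.3788618897133994
```

Run:
```python
from h import *
t=cv2.cvtColor(cv2.imread('pics/raw_t0.png'),6).astype(int);s=cv2.cvtColor(cv2.imread('pics/raw_s0.png'),6).astype(int)
print("top cols 236..258");[print(185+i,*r) for i,r in enumerate(t[185:203,236:259])]
print("scene cols 376..391");[print(175+i,*r) for i,r in enumerate(s[175:196,376:392])]
```

```text
top cols 236..258
185 110 110 110 111 111 111 110 109 109 110 109 110 110 111 112 112 112 112 110 110 110 110 111
186 110 110 111 112 111 111 111 111 110 111 113 114 115 115 117 118 118 117 117 116 118 120 121
187 115 116 118 118 119 119 120 120 121 122 124 125 126 128 129 130 130 130 130 130 132 135 136
188 128 128 130 133 133 134 135 136 137 136 138 139 139 140 140 141 141 141 141 141 142 144 144
189 140 141 141 142 142 143 143 144 144 144 144 144 145 145 145 145 146 145 145 145 145 146 146
190 145 145 145 145 145 146 146 146 146 146 145 146 145 146 145 145 145 145 146 145 145 146 146
191 146 146 145 146 146 146 146 146 146 146 146 145 146 145 142 140 139 142 143 144 144 144 144
192 146 145 145 145 145 146 145 146 146 146 145 145 146 143 137 127 122 127 133 135 135 134 134
193 143 142 140 139 140 142 144 145 145 145 146 146 145 143 135 116 99 99 108 112 113 113 115
194 130 127 123 122 125 133 140 144 144 144 144 143 144 142 135 116 87 76 83 88 90 97 106
195 106 104 103 105 112 122 133 137 137 134 132 131 130 129 124 108 83 73 74 76 81 92 106
196 105 105 105 106 110 115 120 123 121 
[... 1125 characters left out ...]
 84 82 70 72 71 76 82 151 157 145 149
185 22 41 73 80 80 77 79 76 76 76 69 79 157 155 146 152
186 72 72 83 75 69 75 75 82 76 68 42 63 150 149 147 144
187 82 76 70 66 125 88 82 65 46 52 51 96 149 144 138 171
188 95 85 146 156 139 66 64 47 49 75 68 122 144 172 205 213
189 91 91 108 130 146 64 58 77 73 73 57 150 209 214 211 213
190 41 71 96 98 79 65 77 74 69 65 118 210 216 212 214 216
191 116 67 45 77 63 62 62 59 57 204 216 216 214 213 219 221
192 153 162 95 35 40 55 69 211 211 220 216 212 212 219 229 166
193 74 153 151 148 134 211 210 220 216 214 213 217 225 168 102 77
194 70 65 92 130 205 218 217 211 213 213 219 230 168 86 57 54
195 144 130 208 216 218 216 214 216 224 227 169 105 68 56 97 143
```

Run:
```python
from h import *
np.set_printoptions(precision=4,suppress=True)
P,e=tri((382.2,180.1),(246.0,195.6));print(tofix(P),e)
z=P[2];print("front mid",tofix(atz("scene",(384.5,181.8),z)),"near/far -x",tofix(atz("scene",(379.6,181.7),z)),tofix(atz("scene",(385,178.6),z)))
# fit height so top-view col and scene agree only in y
for z in(.042,.045,.048): print(z,tofix(atz("top",(246.0,195.6),z)),tofix(atz("scene",(382.2,180.1),z)),"pointer y top@.0147",tofix(atz("top",(254.57,198),.0147)))
```

```text
[0.1317 0.067  0.0473] 0.0015311502040252034
front mid [0.1433 0.0651] near/far -x [0.1322 0.0527] [0.1315 0.0799]
0.042 [0.1332 0.0685] [0.1266 0.0719] pointer y top@.0147 [0.1289 0.0471]
0.045 [0.1326 0.068 ] [0.1293 0.0687] pointer y top@.0147 [0.1289 0.0471]
0.048 [0.1321 0.0675] [0.132  0.0655] pointer y top@.0147 [0.1289 0.0471]
```

Emit:
servo_tool(
  targets=[
    [0.7,0,0,0],
    [1.3,0,0,0],
    [1.3,0,0,0],
  ],
)

```text
time: 6.22
tool_pos: [0.4932, 0.0887, 0.0192]
ee_rot: [-3.141, -0.0, 1.599]
wrist_force: [-0.2, -2.6, -4.5]
width: 0.0449
finger_force: 29.8
```

Emit:
servo_tool(
  targets=[
    [0,0,0,0],
    [0,0,0,0],
    [0,0,0,0],
  ],
  claw=75,
)

```text
time: 6.6
tool_pos: [0.4939, 0.089, 0.0201]
ee_rot: [3.14, -0.001, 1.599]
wrist_force: [0.3, 0.3, -0.4]
width: 0.0657
finger_force: 0.0
```

Emit:
servo_tool(
  targets=[
    [0,0,-2,0],
    [0,0,-5,0],
    [0,0,-11,0],
    [0,0,-16,0],
    [0,0,-16,0],
  ],
)

```text
time: 7.22
tool_pos: [0.4965, 0.089, 0.1855]
ee_rot: [3.13, -0.001, 1.599]
wrist_force: [0.2, -0.1, 0.5]
width: 0.066
finger_force: 0.0
```

Run:
```python
from fit2 import *
s=snapshot('scene');cv2.imwrite('pics/s4.png',s);T=snapshot('top');cv2.imwrite('pics/t4.png',T)
red(cv2.imread('pics/raw_s0.png'),s)
R=lambda im,x0,y0,x1,y1,k:cv2.convertScaleAbs(cv2.resize(im[y0:y1,x0:x1],None,fx=k,fy=k,interpolation=cv2.INTER_CUBIC),alpha=1.5)
cv2.imwrite('pics/F.png',np.vstack([R(s,365,172,405,196,16),cv2.copyMakeBorder(R(T,255,235,345,270,6),0,0,0,100,cv2.BORDER_CONSTANT)]))
o=get_obs();print(tofix(o["tool_pos"]),o["wrist_force"],o["time"]);to(.44,-.403,.2,.495)
```

```text
red [0.1431 0.0472 0.0038 0.0149 0.0222] 2.1649918375493904
[-0.0502 -0.0732  0.1798] [-0.5159  0.3165 -0.3825] 7.325
to [-49.01  -6.73  -2.04] turn 63.2 dist 49.5
```

View pics/F.png

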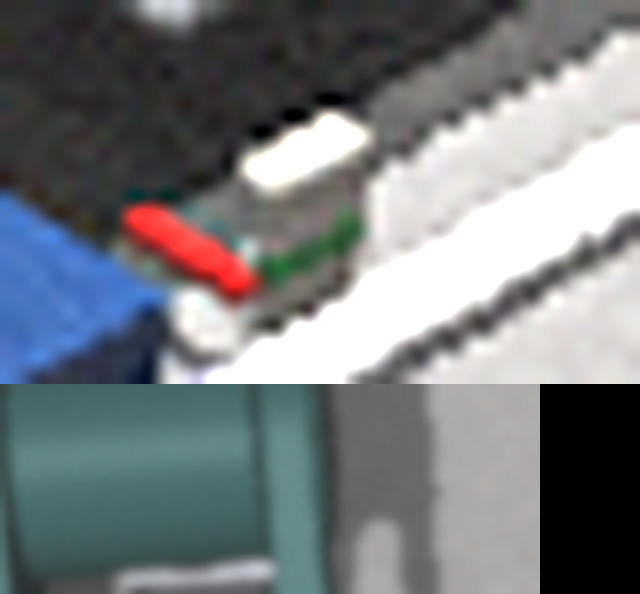

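Emit:
servo_tool(
  targets=[
    [-6.1,-0.8,-1.5,8],
    [-12.2,-1.7,-2,16],
    [-18.4,-2.5,-2,24],
    [-24.5,-3.3,-2,32],
    [-30.6,-4.2,-2,40],
    [-36.7,-5,-2,48],
    [-42.9,-5.9,-2,56],
    [-49,-6.7,-2,63.2],
  ],
)

```text
time: 8.32
tool_pos: [0.4389, -0.4042, 0.1966]
ee_rot: [-3.137, 0.001, 0.491]
wrist_force: [0.5, -0.1, 0.8]
width: 0.0664
finger_force: 0.0
```

Emit:
servo_tool(
  targets=[
    [0,0,0,0],
    [0,0,2,0],
    [0,0,4,0],
    [0,0,4,0],
  ],
)

```text
time: 8.82
tool_pos: [0.439, -0.4004, 0.1557]
ee_rot: [-3.134, 0.001, 0.497]
wrist_force: [-0.2, -0.6, -1.0]
width: 0.0665
finger_force: 0.0
```

Run:
```python
from h import *
to(.44,-.403,.089,.495)
T=cv2.imread('pics/raw_t0.png')
# bar top face fit: yellow centroid in first top view at z=.105, scene at .105 top & .096
h=cv2.inRange(cv2.cvtColor(T,40),(24,150,50),(36,255,255));h[:245]=0;h[290:]=0;h[:,:445]=0;h[:,490:]=0
m=cv2.moments(h,True);u=(m['m10']/m['m00'],m['m01']/m['m00']);print(u,atz("top",u,.105),m['m00'])
b=cv2.boxPoints(cv2.minAreaRect(cv2.findNonZero(h)));print([atz("top",q,.105).round(4).tolist() for q in b])
```

```text
to [-0.03  0.33  6.67] turn 0.1 dist 6.7
(470.2783505154639, 267.2371134020619) [ 0.43871795 -0.40208647] 97.0
[[0.4703, -0.3791], [0.4758, -0.3896], [0.4095, -0.4253], [0.404, -0.4149]]
```

Emit:
servo_tool(
  targets=[
    [0,0.2,2.5,0],
    [0,0.2,5,0],
    [0,0.2,6.5,0],
    [0,0.2,6.5,0],
  ],
)

```text
time: 9.32
tool_pos: [0.4407, -0.4038, 0.0933]
ee_rot: [-3.139, 0.001, 0.496]
wrist_force: [1.2, -0.5, 0.3]
width: 0.0661
finger_force: 0.0
```

Emit:
servo_tool(
  targets=[
    [0,0,0,0],
    [0,0,0,0],
    [0,0,0,0],
    [0,0,0,0],
    [0,0,0,0],
    [0,0,0,0],
  ],
  claw=255,
)

```text
time: 10.07
tool_pos: [0.4411, -0.4049, 0.0945]
ee_rot: [3.141, 0.0, 0.496]
wrist_force: [0.2, -0.1, 0.3]
width: 0.0146
finger_force: 30.0
```

Emit:
servo_tool(
  targets=[
    [0,0,-2,0],
    [0,0,-4,0],
    [0,0,-7,0],
    [0,0,-10,0],
    [0,0,-12,0],
    [0,0,-12,0],
  ],
)

```text
time: 10.82
tool_pos: [0.4416, -0.4054, 0.2161]
ee_rot: [3.138, -0.001, 0.496]
wrist_force: [0.1, -0.2, -2.2]
width: 0.0148
finger_force: 30.0
```

Run:
```python
from h import *
o=get_obs();print(o)
to(.668,.112,.2,-.473)
```

```text
{'time': 10.825, 'joint_positions': array([-8.37193287e-01,  1.95871882e-01,  1.25515745e+00, -8.66046220e-06,
        1.68709444e+00,  2.37916134e-01]), 'qvel': array([-0.00056828,  0.02173814,  0.05275817, -0.00104272, -0.01017357,
       -0.0015333 ]), 'joint_torque': array([-2.95822836e-03, -4.01044071e+01, -3.16472983e+01,  7.66519178e-02,
        8.33789608e-02, -4.92546333e-04]), 'tool_pos': array([ 0.44162892, -0.40539186,  0.21611931]), 'ee_rot': array([ 3.13821946e+00, -8.09181785e-04,  4.95687251e-01]), 'wrist_force': array([ 0.12672751, -0.206166  , -2.23727624]), 'wrist_torque': array([ 0.02180791, -0.02434808, -0.08930193]), 'finger_force': 29.999535083770752, 'width': 0.01482480194647078}
to [ 44.52 -34.75   1.53] turn 55.5 dist 56.5
```

Emit:
servo_tool(
  targets=[
    [5,-4,0,6],
    [10.5,-8,0,12],
    [16,-12.5,0,19],
    [21.5,-16.8,0,26],
    [27,-21,0,33],
    [32.5,-25.3,0,40],
    [38,-29.6,0.5,47],
    [42,-32.8,1,52],
  ],
)

```text
time: 11.82
tool_pos: [0.6413, 0.0549, 0.2047]
ee_rot: [3.14, 0.002, -0.415]
wrist_force: [0.6, 0.3, -1.4]
width: 0.0149
finger_force: 30.0
```

Emit:
servo_tool(
  targets=[
    [2.5,0,0.5,3.5],
    [3,0,1,3.5],
    [3,0,1,3.5],
    [3,0,1,3.5],
  ],
)

```text
time: 12.32
tool_pos: [0.6682, 0.0403, 0.1968]
ee_rot: [3.141, 0.001, -0.474]
wrist_force: [0.1, 0.2, -1.5]
width: 0.0147
finger_force: 30.0
```

Run:
```python
from h import *
o=get_obs();print(o['tool_pos'],o['wrist_force'],o['time']);to(.668,.112,.18,-.473)
s=snapshot('scene');cv2.imwrite('pics/s5.png',s)
p=o['tool_pos'];print(px("scene",[p,p-[0,0,.0845],p-[0,0,.04],[.668,.112,.065]]))
cv2.imwrite('pics/G.png',cv2.convertScaleAbs(cv2.resize(s[115:215,305:405],None,fx=6,fy=6,interpolation=cv2.INTER_CUBIC),alpha=1.5))
```

```text
[0.6682325  0.04027951 0.19683736] [ 0.08249661  0.17853225 -1.45376893] 12.325
to [-3.29 -6.37  1.68] turn -0.0 dist 7.4
[[340.12751643 162.97125893]
 [339.29169563 185.30756998]
 [339.72636271 173.72244537]
 [355.45575793 188.78764467]]
```

View pics/G.png

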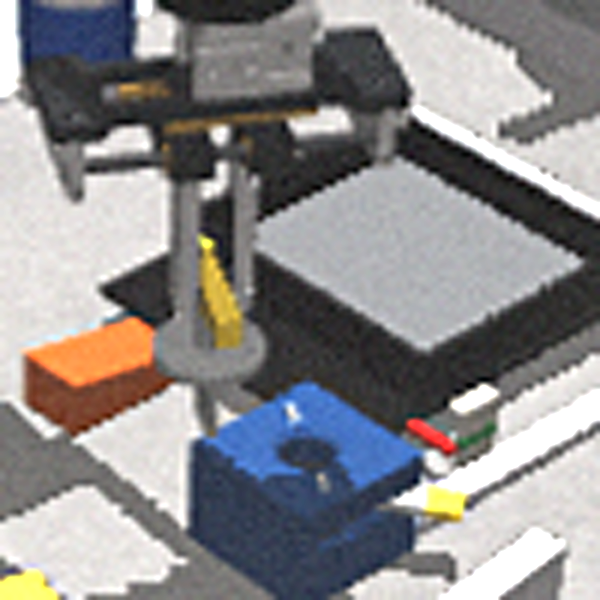

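Run:
```python
from h import *
a=lambda u,v:(175+(u+.5)/5-.5,165+(v+.5)/5-.5)
print(tri((356.2,190.3),a(556,152)),atz("scene",(356.2,190.3),.065),atz("scene",(356.2,189.8),.065),atz("top",a(556,152),.065),atz("top",a(560.5,153),.065))
import numpy as np
p=np.array([.668,.112,.065]);q=px("scene",p)
for d in([.003,0,0],[0,.003,0]): print(px("scene",p+d)-q)
to(.668,.112,.165,-.473)
```

```text
(array([0.66841528, 0.11474233, 0.05766844]), np.float64(0.00098528547857355)) [0.67558486 0.10839943] [0.67358258 0.11021571] [0.66686971 0.1136875 ] [0.66618771 0.11105262]
[[0.61738876 0.43337298]]
[[ 0.68079038 -0.34297789]]
to [-3.31 -6.36  3.24] turn -0.0 dist 7.9
```

Emit:
servo_tool(
  targets=[
    [-1.6,-3.2,0,0],
    [-3.1,-6.2,1,0],
    [-3.2,-6.4,2,0],
    [-3.2,-6.4,3.2,0],
    [-3.2,-6.4,3.8,0],
    [-3.2,-6.4,3.8,0],
  ],
)

```text
time: 13.12
tool_pos: [0.6692, 0.1114, 0.158]
ee_rot: [3.14, 0.001, -0.474]
wrist_force: [0.2, -0.5, -1.8]
width: 0.0148
finger_force: 30.0
```

Run:
```python
from h import *
o=get_obs();print(o['tool_pos'],o['wrist_force'],o['wrist_torque'],o['time']);to(.669,.1115,.14,-.473)
```

```text
[0.66922387 0.11136533 0.15796313] [ 0.15853707 -0.51389106 -1.83426751] [ 0.00096855 -0.01127705 -0.00272589] 13.125
to [-0.02 -0.    1.8 ] turn -0.1 dist 1.8
```

Emit:
servo_tool(
  targets=[
    [0,0,0.5,0],
    [0,0,0.9,0],
    [0,0,1.2,0],
    [0,0,1.5,0],
    [0,0,1.5,0],
  ],
)

```text
time: 13.75
tool_pos: [0.6694, 0.1125, 0.1435]
ee_rot: [3.141, 0.001, -0.473]
wrist_force: [-0.5, -0.2, -1.4]
width: 0.0148
finger_force: 30.0
```

Emit:
servo_tool(
  targets=[
    [0,0,0.5,0],
    [0,0,1,0],
    [0,0,1.5,0],
    [0,0,2,0],
    [0,0,2,0],
  ],
)

```text
time: 14.38
tool_pos: [0.6692, 0.1125, 0.123]
ee_rot: [3.141, 0.001, -0.473]
wrist_force: [0.4, -0.4, -2.2]
width: 0.0147
finger_force: 30.0
```

Emit:
servo_tool(
  targets=[
    [0,0,0.2,0],
    [0,0,0.4,0],
    [0,0,0.5,0],
    [0,0,0.5,0],
  ],
)

```text
time: 14.88
tool_pos: [0.6696, 0.1125, 0.1188]
ee_rot: [3.141, 0.0, -0.473]
wrist_force: [0.1, 0.4, -1.4]
width: 0.0151
finger_force: 30.0
```

Emit:
servo_tool(
  targets=[
    [0,0,0.1,0],
    [0,0,0.2,0],
    [0,0,0.2,0],
  ],
)

```text
time: 15.25
tool_pos: [0.6695, 0.1125, 0.1167]
ee_rot: [3.141, 0.0, -0.473]
wrist_force: [0.7, -0.5, -2.7]
width: 0.0146
finger_force: 30.0
```

Emit:
servo_tool(
  targets=[
    [0,0,0.1,0],
    [0,0,0.2,0],
    [0,0,0.2,0],
  ],
)

```text
time: 15.62
tool_pos: [0.6695, 0.1125, 0.1147]
ee_rot: [3.141, 0.0, -0.473]
wrist_force: [0.0, -0.2, -2.4]
width: 0.0147
finger_force: 30.0
```

Emit:
servo_tool(
  targets=[
    [0,0,0.1,0],
    [0,0,0.2,0],
    [0,0,0.2,0],
  ],
)

```text
time: 16.0
tool_pos: [0.6695, 0.1125, 0.1127]
ee_rot: [3.141, 0.0, -0.473]
wrist_force: [-0.4, -0.1, -2.0]
width: 0.0148
finger_force: 30.0
```

Emit:
servo_tool(
  targets=[
    [0,0,0.1,0],
    [0,0,0.2,0],
    [0,0,0.3,0],
    [0,0,0.3,0],
  ],
)

```text
time: 16.5
tool_pos: [0.6695, 0.1125, 0.1097]
ee_rot: [3.141, 0.0, -0.473]
wrist_force: [0.1, 0.8, -3.1]
width: 0.0147
finger_force: 30.0
```

Emit:
servo_tool(
  targets=[
    [0,0,0.1,0],
    [0,0,0.2,0],
    [0,0,0.3,0],
    [0,0,0.3,0],
  ],
)

```text
time: 17.0
tool_pos: [0.6695, 0.1125, 0.1067]
ee_rot: [3.141, 0.0, -0.473]
wrist_force: [-0.9, -0.2, -2.2]
width: 0.0147
finger_force: 30.0
```

Emit:
servo_tool(
  targets=[
    [0,0,0.1,0],
    [0,0,0.2,0],
    [0,0,0.3,0],
    [0,0,0.3,0],
  ],
)

```text
time: 17.5
tool_pos: [0.6696, 0.1125, 0.1046]
ee_rot: [-3.141, -0.0, -0.473]
wrist_force: [-1.7, -0.7, 1.0]
width: 0.0148
finger_force: 30.0
```

Emit:
servo_tool(
  targets=[
    [0,0,0,-4],
    [0,0,0,-8],
    [0,0,0,-12],
    [0,0,0,-16],
    [0,0,0,-20],
    [0,0,0,-20],
  ],
)

```text
time: 18.25
tool_pos: [0.67, 0.1128, 0.1046]
ee_rot: [-3.141, -0.001, -0.125]
wrist_force: [-0.1, 1.0, 2.0]
width: 0.0147
finger_force: 30.0
```

```bash
python3 -c "
from h import *
o=get_obs();print(o['wrist_force'],o['wrist_torque'],o['tool_pos'])"
```

```text
[-0.14519898  1.01439958  1.95439302] [ 0.1946935   0.0241569  -0.08382786] [0.66999176 0.11280881 0.10460269]
```

Emit:
servo_tool(
  targets=[
    [0,0,0,-5],
    [0,0,0,-10],
    [0,0,0,-15],
    [0,0,0,-20],
    [0,0,0,-25],
    [0,0,0,-30],
    [0,0,0,-30],
  ],
)

```text
time: 19.12
tool_pos: [0.67, 0.1125, 0.1045]
ee_rot: [3.141, -0.001, 0.398]
wrist_force: [-0.7, 0.1, 1.9]
width: 0.0147
finger_force: 30.0
```

```bash
python3 -c "
from h import *
o=get_obs();print(o['wrist_force'],o['wrist_torque'],o['tool_pos'])"
```

```text
[-0.70790252  0.11067294  1.91651762] [ 0.02894441 -0.00201855 -0.05967176] [0.67000975 0.11248452 0.10454842]
```

Emit:
servo_tool(
  targets=[
    [0,0,0,-3],
    [0,0,0,-6],
    [0,0,0,-9],
    [0,0,0,-9],
  ],
)

```text
time: 19.62
tool_pos: [0.6701, 0.1124, 0.1046]
ee_rot: [3.141, -0.001, 0.554]
wrist_force: [0.1, 0.4, 3.2]
width: 0.0147
finger_force: 30.0
```

```bash
python3 -c "
from h import *
o=get_obs();print(o['wrist_torque'])"
```

```text
[-0.02683385 -0.06874999 -0.06819633]
```

Emit:
servo_tool(
  targets=[
    [0,0,0,-2],
    [0,0,0,-4],
    [0,0,0,-4],
  ],
)

```text
time: 20.0
tool_pos: [0.6701, 0.1124, 0.1045]
ee_rot: [3.141, -0.001, 0.626]
wrist_force: [0.7, -0.6, 3.8]
width: 0.0149
finger_force: 30.0
```

```bash
python3 -c "
from h import *
o=get_obs();print(o['wrist_torque'],o['ee_rot'],o['joint_positions'])"
```

```text
[-0.11191939 -0.13661838 -0.07446923] [ 3.14053287e+00 -1.09130456e-03  6.26457570e-01] [ 8.29326007e-02  4.16312562e-01  1.19745836e+00 -3.43019341e-04
  1.52633962e+00  1.02728693e+00]
```

Emit:
servo_tool(
  targets=[
    [0,0,0,-2],
    [0,0,0,-4],
    [0,0,0,-4],
  ],
)

```text
time: 20.38
tool_pos: [0.6699, 0.1122, 0.1045]
ee_rot: [3.14, -0.0, 0.697]
wrist_force: [-0.5, -0.8, 5.7]
width: 0.0149
finger_force: 30.1
```

```bash
python3 -c "
from h import *
o=get_obs();print(o['wrist_torque'],o['ee_rot'])
s=snapshot('scene');cv2.imwrite('pics/s6.png',s);h=cv2.inRange(cv2.cvtColor(s,40),(22,150,60),(36,255,255))
n,l,st,c=cv2.connectedComponentsWithStats(h);print([(st[i].tolist(),c[i].round(1).tolist()) for i in range(1,n) if st[i][4]>3 and 330<c[i][0]<400 and 130<c[i][1]<215])
F=np.array([.125,-.055]);th=np.array([.8,.9,1.,1.1])-1+np.pi/2
cc,ss=np.cos(FX[2]),np.sin(FX[2])
for a in th:
  p=F+.082*np.array([np.cos(a),np.sin(a)]);print(round(a-np.pi/2+1,2),px('scene',[cc*p[0]-ss*p[1]+FX[0],ss*p[0]+cc*p[1]+FX[1],.045]))
"
```

```text
[-0.3157875  -0.14165924 -0.23933408] [ 3.14047983e+00 -2.52680239e-04  6.97433632e-01]
[([344, 174, 9, 8, 53], [348.4, 177.5]), ([359, 177, 10, 7, 58], [363.6, 180.0]), ([369, 184, 7, 5, 20], [372.6, 185.6])]
0.8 [[375.81346183 186.58491295]]
0.9 [[374.34814235 185.34088554]]
1.0 [[372.70439995 184.18580886]]
1.1 [[370.89895273 183.12959087]]
```

Emit:
servo_tool(
  targets=[
    [0,0,0,-1.5],
    [0,0,0,-3],
    [0,0,0,-3],
  ],
)

```text
time: 20.8
tool_pos: [0.6699, 0.1121, 0.1045]
ee_rot: [3.141, -0.0, 0.749]
wrist_force: [1.0, -0.9, 5.0]
width: 0.0147
finger_force: 30.7
```

```bash
cat > dg.py <<'E'
from h import *
o=get_obs();print(o['wrist_torque'],o['wrist_force'],o['ee_rot'],o['time'])
s=snapshot('scene');cv2.imwrite('pics/s7.png',s);h=cv2.inRange(cv2.cvtColor(s,40),(22,150,60),(36,255,255))
n,l,st,c=cv2.connectedComponentsWithStats(h);print([(st[i].tolist(),c[i].round(1).tolist()) for i in range(1,n) if st[i][4]>3 and 330<c[i][0]<400 and 130<c[i][1]<215])
E
python3 dg.py
```

```text
[-0.33098775 -0.14998357 -0.43568552] [ 1.03569332 -0.94581308  5.03288681] [ 3.14053138e+00 -2.36260733e-04  7.49185971e-01] 20.8
[([344, 175, 9, 7, 56], [348.3, 177.8]), ([360, 177, 9, 7, 55], [363.9, 179.9]), ([369, 184, 7, 5, 20], [372.6, 185.6])]
```

Emit:
servo_tool(
  targets=[
    [0,0,0,2],
    [0,0,0,2],
  ],
)

```text
time: 21.1
tool_pos: [0.6698, 0.1121, 0.1045]
ee_rot: [3.14, -0.0, 0.715]
wrist_force: [0.2, -1.1, 5.5]
width: 0.0149
finger_force: 30.0
```

Emit:
servo_tool(
  targets=[
    [0,0,0,0],
    [0,0,0,0],
    [0,0,0,0],
    [0,0,0,0],
  ],
  claw=110,
)

```text
time: 21.6
tool_pos: [0.6693, 0.1126, 0.1033]
ee_rot: [-3.141, 0.001, 0.714]
wrist_force: [0.1, 0.5, 0.5]
width: 0.0511
finger_force: 0.0
```

Emit:
servo_tool(
  targets=[
    [0,0,-1,0],
    [0,0,-2.5,0],
    [0,0,-5,0],
    [0,0,-9,0],
    [0,0,-12,0],
    [0,0,-12,0],
  ],
)

```text
time: 22.35
tool_pos: [0.6713, 0.1127, 0.2295]
ee_rot: [3.136, -0.008, 0.714]
wrist_force: [0.8, -0.5, -0.1]
width: 0.0532
finger_force: 0.0
```

```bash
python3 dg.py
python3 - <<'E'
from fit2 import *
s=cv2.imread('pics/s7.png');red(cv2.imread('pics/raw_s0.png'),s)
b=[.6699,.1122]
import numpy as np
print(px("scene",[[*b,.106],[*b,.120],[*b,.073]]))
E
```

```text
[-0.05287234  0.00742357 -0.01336074] [ 0.77415292 -0.45378455 -0.12147731] [ 3.13595313 -0.00761505  0.71387712] 22.35
[([344, 174, 25, 10, 147], [356.3, 178.7]), ([369, 184, 7, 5, 20], [372.6, 185.6])]
red [0.1429 0.0476 0.0034 0.0145 0.0217] 4.254934466130919
[[356.5266 178.8518]
 [356.7469 175.303 ]
 [356.0147 187.075 ]]
```

```bash
python3 -c "
from h import *
print(close_job())"
```

```text
the job is handed in; nothing more can be done
None
```

I handed the job in at about 22 s. By camera measurement the pointer is within about 1 mm of the green band's middle on the wedge, the key is flush in the lock, and the dog is at its end stop over the mould's edge; no verdict came back.

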